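Scan the tag of the speckled pot

TASK

Take the hand scanner from its rest and scan the tag in the speckled, round-bellied pot, and no other: point the scanner's window straight at the middle of the label from 8 cm away and hold it quite still there for two seconds. Then lay it gently back in its rest the way it lay, without letting it drop, and leave the pots and everything else on the top where they stand.

Things in the scene. Friction and masses are not known exactly. Their poses are not given: they have to be found in the camera images.
- wand: hand scanner, white plastic, 200 g: straight handle 130 mm long (x), 28 mm wide (y), 24 mm high (z), with a 44 mm wide head (34 x 56 mm in side view) at its +x end that slopes down and forward. Origin at the centre of the handle (grip there); +x towards the head, z up as it lies in the rest. It looks 55 deg below its +x axis: along (0.574, 0, -0.819)
- wand_nose (a point): middle of the scanner's dark window, at (94, 0, -41) mm in the scanner's frame
- wand_spot (a point): point 80 mm straight out of the window, at (140, 0, -106) mm in the scanner's frame, where the middle of a label belongs while it is read; z = the direction of looking, away from the scanner; y = the scanner's y
- cradle: dark steel rest of the scanner, fixed: base 110 (x) x 90 (y) x 8 mm, two saddles 12 mm thick at x = -42 and +42 mm, their floors 62 mm high, cheeks flaring from about 38 mm apart to 52 mm at 84 mm height; free space between the saddles. Origin under the centre of the base, z up. The scanner lies with its handle centred over it, origin 74 mm above, head on the rest's +x side
- pot_round: the speckled pot, round-bellied, 124 mm across at its widest and 80 mm high, planted; origin under its centre, z up. Its tag stands 18 mm to the -x side of the centre, facing up and to -x; tag edge at most 135 mm high
- pot_tall: plain tall round pot, 88 mm across and 102 mm high, planted, with the same kind of tag; origin under its centre; tag edge at most 155 mm high
- pot_square: plain square pot, 100 x 100 mm and 66 mm high, planted, with the same kind of tag; origin under its centre; tag edge at most 121 mm high
- tag_round (a point): centre of the printed face of the tag in the speckled round-bellied pot: white card 60 mm wide (y) by 36 mm (x) with black bars, 120 mm above the table; z = straight out of the face, sloping 55 deg above level towards the pot's -x side; x = up the slope, y = along the long side
- tag_tall (a point): centre of the printed face of the tag in the tall pot: white card 60 mm wide (y) by 36 mm (x) with black bars, 140 mm above the table; z = straight out of the face, sloping 55 deg above level towards the pot's -x side; x = up the slope, y = along the long side
- tag_square (a point): centre of the printed face of the tag in the square pot: white card 60 mm wide (y) by 36 mm (x) with black bars, 106 mm above the table; z = straight out of the face, sloping 55 deg above level towards the pot's -x side; x = up the slope, y = along the long side
- dibber: bystander: black plastic dibber with a T-handle, lying, 190 mm long (x), 22 mm high; origin on the table under its middle
- tweezers: bystander: two steel tweezers side by side in a clip, lying, 160 mm long (x), 45 mm wide, 7 mm high; origin under the middle
- funnel: bystander: aluminium funnel upside down, 96 mm across, 95 mm high; origin under its centre
- jar: bystander: closed jar, 68 mm across, 100 mm high; origin under its centre
- saucer: bystander: terracotta saucer, 110 mm across, 16 mm high; origin under its centre
There are look-alikes about, which are no part of the job. Leave any orange look-alike of the cradle alone.

How it is judged:
On the way:
1. the scanner, held still, looks straight at the middle of the speckled pot's label from about 8 cm (within 25 mm of that distance, 15 mm of the middle, 17 deg of square) for 1.5 s (x of wand_spot in the frame of tag_round between -0.015 and 0.015 m and y of wand_spot in the frame of tag_round between -0.015 and 0.015 m and z of wand_spot in the frame of tag_round between -0.025 and 0.025 m and z of wand_nose in the frame of tag_round above 0.03 m and angle between the z axis of wand_spot and the z axis of tag_round, either way round below 0.3 rad and linear speed of wand below 0.02 m/s and angular speed of wand below 0.15 rad/s), for 1.5 s.
At the end, for the whole second after the job is handed in: The scanner lies still and level in its rest, head on the same side as before, centred within 15 mm lengthwise, 10 mm sideways and 0.15 rad; the pots stand upright within 15 mm, and the other loose things (dibber, tweezers, funnel, jar, saucer) within 30 mm, of where they began (x of wand in the frame of cradle between -0.015 and 0.015 m and y of wand in the frame of cradle between -0.01 and 0.01 m and z of wand in the frame of cradle between 0.068 and 0.08 m and x of wand_nose in the frame of cradle above 0.05 m and angle between the x axis of wand and the x axis of cradle, either way round below 0.15 rad and angle between wand's own z axis and vertical below 0.15 rad and linear speed of wand below 0.02 m/s and distance of each of pot_round, pot_tall, pot_square from where it was at the start of the episode below 0.015 m and angle between each of pot_round, pot_tall, pot_square's own z axis and vertical below 0.1 rad and distance of each of dibber, tweezers, funnel, jar, saucer from where it was at the start of the episode below 0.03 m); the robot touches nothing.
It fails at once if the scanner is held still, pointed at another pot's label from reading distance ((x of wand_spot in the frame of tag_tall between -0.015 and 0.015 m and y of wand_spot in the frame of tag_tall between -0.015 and 0.015 m and z of wand_spot in the frame of tag_tall between -0.025 and 0.025 m and z of wand_nose in the frame of tag_tall above 0.03 m and angle between the z axis of wand_spot and the z axis of tag_tall, either way round below 0.3 rad and linear speed of wand below 0.02 m/s and angular speed of wand below 0.15 rad/s) or (x of wand_spot in the frame of tag_square between -0.015 and 0.015 m and y of wand_spot in the frame of tag_square between -0.015 and 0.015 m and z of wand_spot in the frame of tag_square between -0.025 and 0.025 m and z of wand_nose in the frame of tag_square above 0.03 m and angle between the z axis of wand_spot and the z axis of tag_square, either way round below 0.3 rad and linear speed of wand below 0.02 m/s and angular speed of wand below 0.15 rad/s)).
It fails at once if a pot is pushed over 15 mm or tipped (distance of any of pot_round, pot_tall, pot_square from where it was at the start of the episode above 0.015 m or angle between any of pot_round, pot_tall, pot_square's own z axis and vertical above 0.2 rad).
It fails at once if the dibber, tweezers, funnel, jar or saucer is pushed away (over 30 mm) (distance of any of dibber, tweezers, funnel, jar, saucer from where it was at the start of the episode above 0.03 m).
It fails at once if the scanner is dropped (falls free at over 0.6 m/s, about 18 mm) (linear speed of wand above 0.6 m/s and contact force between the fingers and wand below 0.1 N).
It also fails if it takes over 51 s, if anything falls off the work surface, if the arm or the gripper's body presses on something with over 40 N, if the wrist force passes 120 N, or if a joint passes its speed limit or range.

ROBOT

A 6-joint arm with a two-finger parallel gripper is mounted at the origin on the work surface. World frame = base frame: x ahead of the robot, y to its left, z up, the work surface at z = 0. Lengths are in m, angles in rad, forces in N, time in s.
With the tool pointing down it reaches from about 0.35 to 0.85 m from the base axis. Payload 8.1 kg.
Tool frame: the origin (TCP) lies at the very end of the fingers, on their centre line; the grasp point (between the pads) lies 19 mm behind it; z points along the fingers, y is the line along which they close (so a half turn about z gives the same grasp; the last joint's range is limited). The gripper opens to 93 mm and grips with 3 to 60 N. Pads are 15 mm wide; open, the fingers measure 128 mm over their backs; the gripper's body (75 mm by 188 mm) begins 65 mm behind the grasp point.
Start: joints at [1.191, 0.13, 1.488, -0, 1.523, -0.085], TCP at [0.174, 0.574, 0.219] pointing down, gripper open.
Joint ranges: [-2.96, 2.96], [-0.89, 2.26], [0.02, 2.5], [-1.34, 4.48], [0, 2.73], [-2.66, 2.66]. Speed limits (rad/s): [2.39, 2.39, 2.79, 3.14, 3.14, 3.14].

INTERFACE

Orientations are given as a rotation vector (axis times angle).
In Python, from plant import robot, imaging gives the robot as it stands.
- The arm moves only by the tool jog_arm, never from a script. Its argument "rows" is a list of rows, each a list of 2 entries, a list of its own where there are three numbers: the shift along the tool's x, y, z each as a share of 0.2 m, from -1 to 1, then the turn, a rotation vector about the tool's x, y, z each as a share of pi/2 rad, from -1 to 1. A call has 1 to 5 rows; each row is the pose to reach, as a shift and turn from the pose commanded when the call began, along the tool's axes at that moment; what a row does not reach only later rows make up. A row lasts 1/10 s, in which the tool goes at most 50 mm and 8.59 degrees, less where a joint would pass 70% of its speed; a pose out of reach is approached as far as the arm can. A call with a number of a shift or a turn outside -1 to 1 is refused whole. A call with a gripper value outside its range is refused whole. "hand" is the closure, from -1 (fully open) to 1 (shut), set as the call begins (left out, the last holds). The fingers move at their own pace and stop on an object; "squeeze" is the grip in N (left out, the last holds). Time passes only in rows, so rows that repeat a pose let the fingers close. It gives the time, the measured TCP pose, the force, the opening and the grip force at its end, in the units of the state.
- robot.read_state(): the state, without advancing time (a new reading comes with each control period).
- imaging.read_camera(name): name is "scene" or "top"; returns a dict with "frame" (400x640x3 uint8, red, green, blue), "vertical_fov" (degrees; the focal length in pixels is half the picture's height over the tangent of half this angle, whatever the lens; pixels are square), "cx", "cy" (the principal point, pixels), "k1" (the pictures are not rectified: a ray, as slopes to the right and down, at radius r is drawn at 1 + k1 r^2 times it, then the intrinsics apply), "R" (3x3) and "t" (3): a world point X has camera coordinates R X + t. Camera axes: x right, y down, z forward; pixel columns grow to the right and rows downward; lengths in m; the calibration is good to about 2 mm. A picture is of the moment at which its call begins. There is no depth.
- robot.close_job(): hands the job in; it is judged then, once.
The state is a dict: "t": time; "q": joint angles; "dq": joint speeds; "joint_torque": joint torques, N m; "tool_pos": TCP position; "orientation": TCP orientation; "force": force on the tool from outside, world axes, zero at the start; "wrist_torque": the same for the moment, N m; "opening": finger opening in m; "gripper_force": force on a finger pad.
Only numpy, scipy, OpenCV 4.12 (cv2) and the standard library are available. Lean on these libraries where they do the work, as an engineer would, in place of code of your own. Each camera call takes 0.05 s, during which the arm holds its last target. There are 200 camera calls.

## Working session

There is one attempt and no reset: what is moved stays moved. The work goes in short steps, Python scripts to look and compute and a tool call to move; the robot and the scene stay as the last step left them, time stands still between calls to the robot, and variables do not carry over. Pictures are saved under pics/ and viewed, at most 10 in all, crops included, and the job is handed in when it is done.

Besides the shell and the picture viewer there is one more tool, called after ">>>" in YAML: its name, and indented under it one key for each argument. jog_arm: Moves the arm, as the interface text tells. Its arguments: {"type":"object","properties":{"rows":{"type":"array"},"hand":{"type":"number"},"squeeze":{"type":"number"}},"required":["rows"]}

```bash
mkdir -p pics; ls; python3 - <<'E'
from plant import robot, imaging
import cv2
print(robot.read_state())
for n in("scene","top"):
    d=imaging.read_camera(n); cv2.imwrite(f"pics/{n}0.png",d["frame"][:,:,::-1])
    print({k:v for k,v in d.items() if k!="frame"})
E
```

```text
pics
{'t': 0.0, 'q': array([ 1.19059787e+00,  1.31149565e-01,  1.48925426e+00,  2.91477600e-06,
        1.52296245e+00, -8.54272686e-02]), 'dq': array([ 0.00052049, -0.00038217, -0.00141108,  0.00108705, -0.00151069,
       -0.00066071]), 'joint_torque': array([-1.37097846e-03, -5.59851158e+01, -4.91765678e+01,  7.66840903e-02,
        3.52562999e-02, -8.09782296e-05]), 'tool_pos': array([0.17410257, 0.57361479, 0.21760809]), 'orientation': array([-4.61290511e-01, -3.10712398e+00,  2.70942027e-03]), 'force': array([ 0.29594237, -0.44254043, -0.33325188]), 'wrist_torque': array([-0.01760517,  0.01266396, -0.02547008]), 'gripper_force': 0.0, 'opening': 0.09306803923620906}
{'vertical_fov': 42.984595916883634, 'cx': 316.2124079233056, 'cy': 199.19911811072524, 'k1': 0.02616651985417532, 'R': array([[ 0.19751971,  0.98029292, -0.00342733],
       [ 0.52053574, -0.10784432, -0.84700185],
       [-0.83067954,  0.16551551, -0.53157889]]), 't': array([-0.10939499, -0.18389731,  1.74638499])}
{'vertical_fov': 57.3453853034198, 'cx': 313.88714179916894, 'cy': 197.81275512763494, 'k1': 0.02507584539084481, 'R': array([[-0.02388774, -0.99958795, -0.01591535],
       [-0.99568802,  0.02521593, -0.08927222],
       [ 0.08963675,  0.01371421, -0.9958801 ]]), 't': array([0.01280198, 0.52290651, 1.21267189])}
```

View pics/scene0.png

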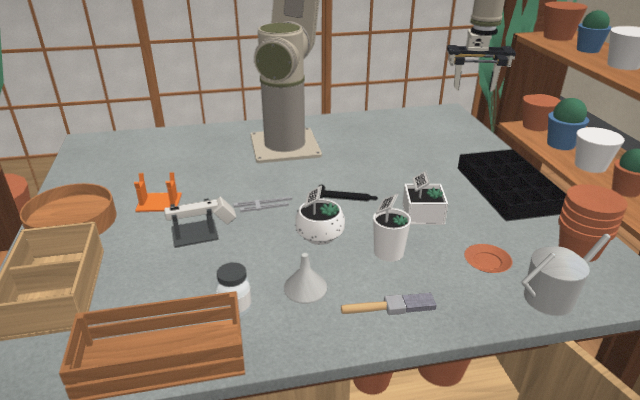

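View pics/top0.png

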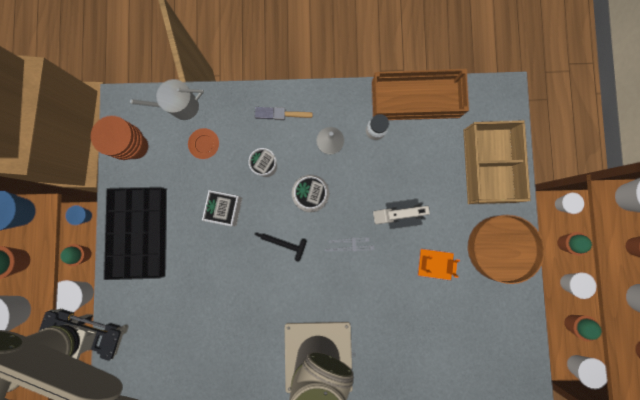

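The scene view shows the wand at (200,210) on its dark rest with the head to the right, the speckled pot at (320,220), and the orange decoy rest at (158,195). In the top view the wand is at (402,214), the speckled pot at (310,193) and its tag at about (315,192). I'll zoom in next.

```bash
python3 - <<'E'
import cv2,numpy as np
a=cv2.imread("pics/scene0.png");b=cv2.imread("pics/top0.png")
c=cv2.resize(a[180:255,155:355],None,fx=4,fy=4,interpolation=cv2.INTER_CUBIC)
d=cv2.resize(b[170:245,285:445],None,fx=5,fy=5,interpolation=cv2.INTER_CUBIC)[:300]
d=cv2.resize(b[170:240,285:445],None,fx=4,fy=4,interpolation=cv2.INTER_CUBIC)
im=np.zeros((580,800,3),np.uint8); im[:300]=c; im[300:,:640]=d
cv2.imwrite("pics/crop0.png",im)
E
```

```text
(no output)
```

View pics/crop0.png

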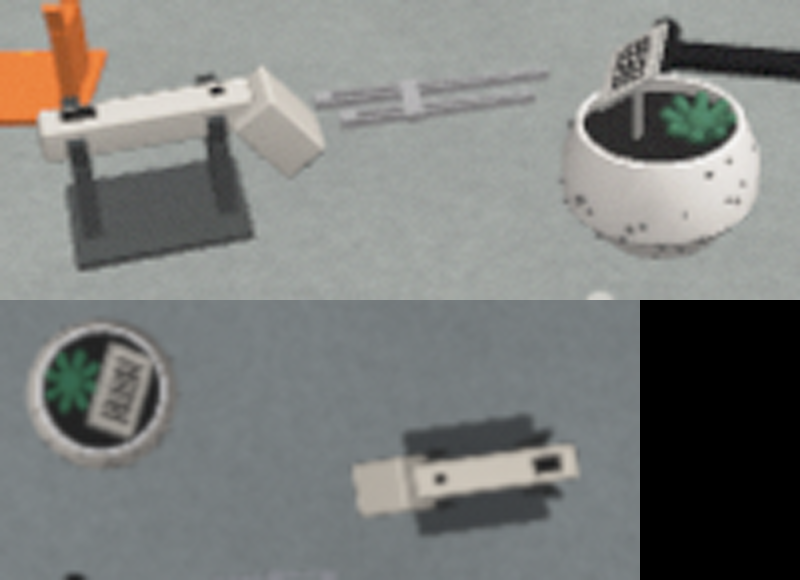

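The crop shows the tag as a white card at the right of the pot in the top view and the upper left in the scene view. The handle carries two dark marks, and the dark base is a clear quadrilateral. I'll triangulate the tag corners, the marks and the base corners.

```bash
cat > h.py <<'E'
import numpy as np, cv2
from scipy.spatial.transform import Rotation as Rot
from plant import robot, imaging
_c={}
def cam(n):
    if n not in _c: _c[n]=imaging.read_camera(n)
    return _c[n]
def ray(n,p):
    d=cam(n); f=d["frame"].shape[0]/2/np.tan(np.radians(d["vertical_fov"]/2))
    K=np.array([[f,0,d["cx"]],[0,f,d["cy"]],[0,0,1]])
    u=cv2.undistortPoints(np.array([[p]],float),K,np.array([d["k1"],0,0,0.]))[0,0]
    v=d["R"].T@np.r_[u,1]; return -d["R"].T@d["t"], v/np.linalg.norm(v)
def plane(n,p,z):
    o,v=ray(n,p); return o+v*(z-o[2])/v[2]
def tri(ps,pt):
    (o1,v1),(o2,v2)=ray("scene",ps),ray("top",pt)
    s=np.linalg.lstsq(np.c_[v1,-v2],o2-o1,rcond=None)[0]
    a,b=o1+s[0]*v1,o2+s[1]*v2; return (a+b)/2,np.linalg.norm(a-b)
S=lambda u,v:(155+(u+.5)/4-.5,180+(v+.5)/4-.5)
T=lambda u,v:(285+(u+.5)/4-.5,170+(v-300+.5)/4-.5)
E
python3 - <<'E'
from h import *
np.set_printoptions(precision=4,suppress=True)
# dark marks on the handle, by mask, centroid
for n,boxes in (("scene",[(S(55,95),S(100,125)),(S(205,83),S(228,98))]),("top",[(T(528,452),T(565,476)),(T(430,470),T(452,488))])):
    g=cv2.cvtColor(cam(n)["frame"],cv2.COLOR_RGB2GRAY).astype(float)
    for (a,b),(c,d) in boxes:
        x0,y0,x1,y1=map(round,(a,b,c,d)); r=g[y0:y1+1,x0:x1+1]; w=np.clip(140-r,0,None)
        Y,X=np.mgrid[y0:y1+1,x0:x1+1]; print(n,(w*X).sum()/w.sum(),(w*Y).sum()/w.sum())
print("marks",tri(S(79,112),T(547,464)),tri(S(217,90),T(440,479)))
ts=[(668,25),(650,75),(603,100),(623,55)] # guesses, scene
tt=[(112,343),(156,352),(131,440),(88,430)]
print("tag ctr",tri(S(*np.mean(ts,0)),T(*np.mean(tt,0))))
P=np.array([plane("top",T(*p),.12) for p in tt]);print("tag top corners z=.12\n",P)
B=np.array([plane("top",T(*p),.008) for p in [(404,432),(531,416),(549,518),(421,534)]]);print("base\n",B,B.mean(0))
Bs=np.array([plane("scene",S(*p),.008) for p in [(77,268),(253,236)]]);print("base scene front",Bs)
print("rear end",[plane("top",T(*p),.086) for p in [(575,445),(578,478)]],"tops")
print("head front",[plane("top",T(*p),.06) for p in [(353,465),(360,516)]])
print("pot",plane("top",T(99,391),.08))
g=cam("scene")["frame"]; m=cv2.resize(g[180:208,300:330],None,fx=20,fy=20,interpolation=cv2.INTER_CUBIC)
m2=cv2.resize(cam("top")["frame"][178:210,290:340],None,fx=12,fy=12,interpolation=cv2.INTER_CUBIC)[:, :600]
o=np.zeros((560,800,3),np.uint8);o[:m.shape[0],:600]=m
cv2.imwrite("pics/tagS.png",m[:,:,::-1])
E
```

```text
scene 173.42438095238094 206.7695238095238
scene 208.48511904761904 201.95833333333334
top 421.32439824945294 210.58205689277898
top 394.56 214.365
marks (array([ 0.4678, -0.3397,  0.0892]), np.float64(0.0014918648844109358)) (array([ 0.458 , -0.2556,  0.0883]), np.float64(0.0006209513541653254))
tag ctr (array([ 0.5314, -0.0035,  0.1203]), np.float64(0.003950234507657437))
tag top corners z=.12
 [[ 0.5692  0.0012  0.12  ]
 [ 0.5612 -0.033   0.12  ]
 [ 0.4928 -0.0117  0.12  ]
 [ 0.5015  0.0215  0.12  ]]
base
 [[ 0.5018 -0.2437  0.008 ]
 [ 0.5128 -0.3516  0.008 ]
 [ 0.426  -0.3623  0.008 ]
 [ 0.4151 -0.2543  0.008 ]] [ 0.4639 -0.303   0.008 ]
base scene front [[ 0.5181 -0.3504  0.008 ]
 [ 0.5067 -0.2432  0.008 ]]
rear end [array([ 0.4825, -0.3641,  0.086 ]), array([ 0.4563, -0.3651,  0.086 ])] tops
head front [array([ 0.4722, -0.1917,  0.06  ]), array([ 0.4306, -0.1958,  0.06  ])]
pot [0.536  0.0133 0.08  ]
```

View pics/tagS.png

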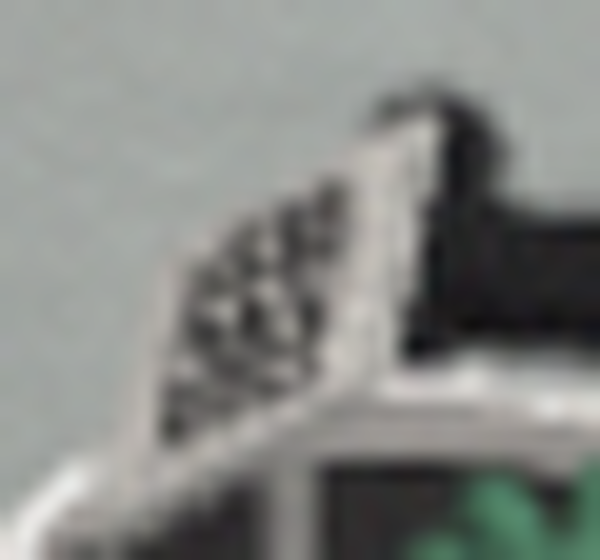

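The scene crop shows the card end-on, with corners near (435,115), (395,375), (130,470) and (170,265). I'll match each one to its corner in the top view.

```bash
python3 - <<'E'
from h import *
np.set_printoptions(precision=4,suppress=True)
Z=lambda u,v:(300+(u+.5)/20-.5,180+(v+.5)/20-.5)
sc=[(395,375),(130,470),(170,265),(435,115)]; tt=[(112,343),(156,352),(131,440),(88,430)]
P=[]
for a,b in zip(sc,tt):
    p,e=tri(Z(*a),T(*b)); P.append(p); print(p,e)
P=np.array(P); c=P.mean(0); print("c",c)
print("sides",[np.linalg.norm(P[i]-P[(i+1)%4]) for i in range(4)])
up=(P[0]-P[1]+P[3]-P[2]); al=(P[0]-P[3]+P[1]-P[2])
n=np.cross(up,al); n/=np.linalg.norm(n); n*=np.sign(n[2]); print("normal",n,"elev",np.degrees(np.arcsin(n[2])),"az",np.degrees(np.arctan2(n[1],n[0])),"long az",np.degrees(np.arctan2(al[1],al[0])))
print("top z=.12 centre",plane("top",T(*np.mean(tt,0)),.12))
# marks with centroids
print(tri((173.42,206.77),(421.32,210.58)),tri((208.49,201.96),(394.56,214.37)))
# pot silhouette in the top view
f=cam("top")["frame"]; hsv=cv2.cvtColor(f,cv2.COLOR_RGB2HSV)
print("sample table",f[230,340],"rim",f[int(170+60/4),285+25//4+4])
E
```

```text
[0.5677 0.003  0.1339] 0.004058558925108402
[ 0.5617 -0.0295  0.121 ] 0.006997181585897544
[ 0.494  -0.0102  0.1068] 0.003077845514691146
[0.501  0.0226 0.1288] 0.0027249443441576915
c [ 0.5311 -0.0035  0.1226]
sides [np.float64(0.03548199324569921), np.float64(0.07179253511507888), np.float64(0.04003860298386587), np.float64(0.06964648872375036)]
normal [-0.2462 -0.4183  0.8743] elev 60.96074880255096 az -120.47850677699718 long az -16.150205494992548
top z=.12 centre [ 0.5311 -0.0055  0.12  ]
(array([ 0.4678, -0.3402,  0.0916]), np.float64(0.0012098573182756046)) (array([ 0.458 , -0.2559,  0.0887]), np.float64(0.0005605740620687504))
sample table [121 127 129] rim [181 177 172]
```

The tag's long side runs at az −17°, so the pot's +x is at 73°. From the tag at (0.5307,−0.004,0.12) that predicts the pot centre at (0.536,0.013), which matches the measured centre. The wand is at about (0.463,−0.302), az 96.2°.

```bash
cat > go.py <<'E'
# usage: go.py x y z az  -> shift and turn in jog units, tool down with tool x (or -x, argv[5]) along az
from h import *
import sys
def need(x,y,z,az,s=1,tip=None):
    st=robot.read_state(); R=Rot.from_rotvec(st["orientation"])
    a=np.radians(az); ex=s*np.array([np.cos(a),np.sin(a),0]); ez=np.array([0,0,-1.]); 
    G=Rot.from_matrix(np.c_[ex,np.cross(ez,ex),ez])
    d=R.inv().apply(np.array([x,y,z])-st["tool_pos"]); w=(R.inv()*G).as_rotvec()
    return st,d/.2,w/(np.pi/2)
if __name__=="__main__":
    np.set_printoptions(precision=4,suppress=True)
    a=list(map(float,sys.argv[1:]))
    st,d,w=need(*a); R=Rot.from_rotvec(st["orientation"]).as_matrix()
    print("t",st["t"],"pos",st["tool_pos"],"x axis az",np.degrees(np.arctan2(R[1,0],R[0,0])),"q",st["q"]); print("shift",d,"turn",w)
E
python3 go.py 0.463 -0.302 0.207 96.2 1; python3 go.py 0.463 -0.302 0.207 96.2 -1; python3 go.py 0.33 0.39 0.25 96.2 1
```

```text
t 0.3 pos [0.1743 0.5739 0.2183] x axis az 163.10939621775145 q [ 1.1906  0.1307  1.4885 -0.      1.523  -0.0854]
shift [-2.654  -3.7713  0.0587] turn [-0.0004  0.0002  0.7434]
t 0.3 pos [0.1743 0.5739 0.2183] x axis az 163.10939621775145 q [ 1.1906  0.1307  1.4885 -0.      1.523  -0.0854]
shift [-2.654  -3.7713  0.0587] turn [-0.0002 -0.0004 -1.2566]
t 0.3 pos [0.1743 0.5739 0.2183] x axis az 163.10939621775145 q [ 1.1906  0.1307  1.4885 -0.      1.523  -0.0854]
shift [-1.0124 -0.6539 -0.1583] turn [-0.0004  0.0002  0.7434]
```

>>> jog_arm:
  rows:
    - [[-1,-0.65,-0.16],[0,0,0.4]]
    - [[-1,-0.65,-0.16],[0,0,0.4]]
    - [[-1,-0.65,-0.16],[0,0,0.4]]
    - [[-1,-0.65,-0.16],[0,0,0.4]]
    - [[-1,-0.65,-0.16],[0,0,0.4]]
  hand: -1
  squeeze: 25

```text
t: 0.8
tool_pos: [0.3292, 0.3897, 0.2512]
orientation: [1.407, 2.808, 0.001]
force: [-0.3, 0.3, 0.5]
opening: 0.093
gripper_force: 0.0
```

```bash
python3 go.py 0.42 0.2 0.25 96.2;python3 go.py 0.463 -0.302 0.2 96.2
```

```text
t 0.8 pos [0.3292 0.3897 0.2512] x axis az 126.7604927548664 q [ 0.7691 -0.1269  1.6869 -0.0004  1.581   0.1275]
shift [-1.0314 -0.2038  0.006 ] turn [0.0005 0.0001 0.3396]
t 0.8 pos [0.3292 0.3897 0.2512] x axis az 126.7604927548664 q [ 0.7691 -0.1269  1.6869 -0.0004  1.581   0.1275]
shift [-3.1709 -1.5339  0.2558] turn [0.0005 0.0001 0.3396]
```

>>> jog_arm:
  rows:
    - [[-1,-0.3,0],[0,0,0.34]]
    - [[-1,-0.3,0],[0,0,0.34]]
    - [[-1,-0.3,0],[0,0,0.34]]
    - [[-1,-0.3,0],[0,0,0.34]]
    - [[-1,-0.3,0],[0,0,0.34]]

```text
t: 1.3
tool_pos: [0.4021, 0.1918, 0.2508]
orientation: [2.099, 2.335, -0.0]
force: [-0.2, -0.4, 0.8]
opening: 0.0931
gripper_force: 0.0
```

```bash
python3 go.py 0.463 -0.302 0.2 96.2
```

```text
t 1.3 pos [0.4021 0.1918 0.2508] x axis az 96.07791207485343 q [ 0.3312 -0.3109  1.8449 -0.0016  1.6069  0.2251]
shift [-2.4868  0.0411  0.2577] turn [ 0.0006  0.0009 -0.0014]
```

>>> jog_arm:
  rows:
    - [[-1,0.02,0],[0,0,0]]
    - [[-1,0.02,0],[0,0,0]]
    - [[-1,0.02,0],[0,0,0]]
    - [[-1,0.02,0],[0,0,0]]

```text
t: 1.7
tool_pos: [0.4274, -0.0033, 0.2509]
orientation: [2.089, 2.346, 0.001]
force: [0.7, 0.2, 0.1]
opening: 0.0929
gripper_force: 0.0
```

>>> jog_arm:
  rows:
    - [[-1,0.02,0],[0,0,0]]
    - [[-1,0.02,0],[0,0,0]]
    - [[-1,0.02,0],[0,0,0]]
    - [[-1,0.02,0],[0,0,0]]

```text
t: 2.1
tool_pos: [0.4543, -0.202, 0.2508]
orientation: [2.09, 2.345, 0.001]
force: [1.0, -0.1, -0.4]
opening: 0.0929
gripper_force: 0.0
```

```bash
python3 go.py 0.463 -0.302 0.2 96.2
```

```text
t 2.1 pos [ 0.4543 -0.202   0.2508] x axis az 96.59463211879677 q [-0.5219 -0.163   1.7201  0.0005  1.5838 -0.637 ]
shift [-0.5017 -0.0147  0.2541] turn [ 0.0005 -0.      0.0044]
```

Now above the wand, then down to z = 0.12, checking alignment with a picture.

>>> jog_arm:
  rows:
    - [[-0.5,-0.015,0.2],[0,0,0.004]]
    - [[-0.5,-0.015,0.3],[0,0,0.004]]
    - [[-0.5,-0.015,0.6],[0,0,0.004]]
    - [[-0.5,-0.015,0.6],[0,0,0.004]]
    - [[-0.5,-0.015,0.6],[0,0,0.004]]

```text
t: 2.6
tool_pos: [0.46, -0.2983, 0.1257]
orientation: [-2.093, -2.331, 0.0]
force: [-0.1, 0.0, -0.6]
opening: 0.093
gripper_force: 0.0
```

```bash
python3 go.py 0.463 -0.302 0.055 96.2; python3 - <<'E'
from h import *
a=cam("scene")["frame"];b=cam("top")["frame"]
c=cv2.resize(a[155:255,130:270],None,fx=4,fy=4);d=cv2.resize(b[180:250,350:450],None,fx=2,fy=2)
im=np.zeros((400,800,3),np.uint8);im[:,:560]=c;im[:140,600:]=d
cv2.imwrite("pics/pre.png",im[:,:,::-1])
E
```

```text
t 2.6 pos [ 0.46   -0.2983  0.1257] x axis az 96.15484429990457 q [-0.669   0.0632  1.7322  0.0003  1.3547 -0.7765]
shift [-0.0221  0.0148  0.3534] turn [-0.0038 -0.0039 -0.0005]
```

View pics/pre.png

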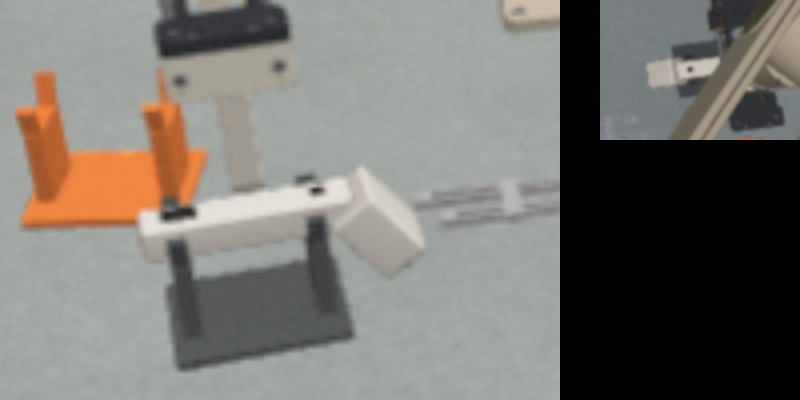

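The view shows the gripper centred lengthwise between the saddles, at about (245,185). I'll lower it.

>>> jog_arm:
  rows:
    - [[0,0,0.12],[0,0,0]]
    - [[0,0,0.24],[0,0,0]]
    - [[0,0,0.36],[0,0,0]]
    - [[0,0,0.36],[0,0,0]]
    - [[0,0,0.36],[0,0,0]]

```text
t: 3.2
tool_pos: [0.4636, -0.3004, 0.0609]
orientation: [2.096, 2.337, 0.0]
force: [-0.7, -0.1, 0.4]
opening: 0.093
gripper_force: 0.0
```

```bash
python3 go.py 0.463 -0.302 0.055 96.2
```

```text
t 3.2 pos [ 0.4636 -0.3004  0.0609] x axis az 96.20742964245966 q [-0.6677  0.1343  1.7823  0.0001  1.2226 -0.7761]
shift [-0.0077 -0.0041  0.0294] turn [0.0011 0.001  0.0001]
```

Now I'll make the small correction and close.

>>> jog_arm:
  rows:
    - [[-0.008,0,0.03],[0,0,0]]
    - [[-0.008,0,0.03],[0,0,0]]
    - [[-0.008,0,0.03],[0,0,0]]

```text
t: 3.5
tool_pos: [0.4631, -0.3022, 0.0536]
orientation: [2.098, 2.336, 0.0]
force: [0.5, -0.0, 0.5]
opening: 0.0927
gripper_force: 0.0
```

>>> jog_arm:
  rows:
    - [[0,0,0],[0,0,0]]
    - [[0,0,0],[0,0,0]]
    - [[0,0,0],[0,0,0]]
    - [[0,0,0],[0,0,0]]
    - [[0,0,0],[0,0,0]]
  hand: 1
  squeeze: 25

```text
t: 4.0
tool_pos: [0.4625, -0.3018, 0.0526]
orientation: [-2.099, -2.337, 0.0]
force: [-0.3, -0.5, 0.5]
opening: 0.058
gripper_force: 0.0
```

>>> jog_arm:
  rows:
    - [[0,0,0],[0,0,0]]
    - [[0,0,0],[0,0,0]]
    - [[0,0,0],[0,0,0]]

```text
t: 4.3
tool_pos: [0.4625, -0.3018, 0.0526]
orientation: [-2.099, -2.337, 0.0]
force: [-0.4, -0.2, -0.3]
opening: 0.0338
gripper_force: 0.0
```

```bash
python3 go.py 0.463 -0.302 0.055 96.2
```

```text
t 4.3 pos [ 0.4625 -0.3018  0.0526] x axis az 96.15058563492819 q [-0.6709  0.1467  1.7851 -0.      1.2097 -0.7783]
shift [-0.0013  0.0021 -0.0118] turn [-0.      0.     -0.0005]
```

>>> jog_arm:
  rows:
    - [[0,0,0],[0,0,0]]
    - [[0,0,0],[0,0,0]]
    - [[0,0,0],[0,0,0]]
    - [[0,0,0],[0,0,0]]

```text
t: 4.7
tool_pos: [0.4625, -0.3018, 0.0526]
orientation: [2.099, 2.337, -0.0]
force: [0.1, -2.1, -0.7]
opening: 0.0279
gripper_force: 25.0
```

>>> jog_arm:
  rows:
    - [[0,0,-0.05],[0,0,0]]
    - [[0,0,-0.15],[0,0,0]]
    - [[0,0,-0.25],[0,0,0]]
    - [[0,0,-0.35],[0,0,0]]
    - [[0,0,-0.45],[0,0,0]]

```text
t: 5.2
tool_pos: [0.4623, -0.3016, 0.1438]
orientation: [-2.099, -2.337, 0.0]
force: [1.0, -0.5, -2.3]
opening: 0.0281
gripper_force: 25.0
```

```bash
python3 go.py 0.490 -0.138 0.2046 73
```

```text
t 5.2 pos [ 0.4623 -0.3016  0.1438] x axis az 96.15039290873031 q [-0.6709  0.0491  1.7127 -0.0001  1.3801 -0.7783]
shift [ 0.7987  0.2251 -0.3039] turn [-0.0002 -0.0001  0.2572]
```

>>> jog_arm:
  rows:
    - [[0.05,0.02,-0.15],[0,0,0.05]]
    - [[0.25,0.08,-0.3],[0,0,0.12]]
    - [[0.45,0.14,-0.3],[0,0,0.2]]
    - [[0.6,0.18,-0.3],[0,0,0.257]]
    - [[0.7,0.2,-0.304],[0,0,0.257]]

```text
t: 5.7
tool_pos: [0.4875, -0.1561, 0.2042]
orientation: [2.527, 1.867, 0.001]
force: [0.4, 0.1, -2.7]
opening: 0.0277
gripper_force: 25.0
```

>>> jog_arm:
  rows:
    - [[0.05,0.013,0],[0,0,0]]
    - [[0.09,0.025,0],[0,0,0]]
    - [[0.09,0.025,0],[0,0,0]]
    - [[0.09,0.025,0],[0,0,0]]

```text
t: 6.1
tool_pos: [0.4973, -0.1433, 0.2033]
orientation: [-2.525, -1.869, 0.001]
force: [-0.1, -0.2, -2.7]
opening: 0.0278
gripper_force: 25.0
```

```bash
python3 go.py 0.490 -0.138 0.2046 73; python3 - <<'E'
from h import *
a=cam("scene")["frame"];b=cam("top")["frame"]
c=cv2.resize(a[130:255,190:370],None,fx=4,fy=4);d=cv2.resize(b[165:240,280:400],None,fx=4,fy=4)
cv2.imwrite("pics/scanS.png",cv2.resize(a[130:255,190:370],None,fx=4,fy=4,interpolation=cv2.INTER_CUBIC)[:,:,::-1])
cv2.imwrite("pics/scanT.png",cv2.resize(b[165:240,280:400],None,fx=6,fy=6,interpolation=cv2.INTER_CUBIC)[:,:,::-1])
E
```

```text
t 6.1 pos [ 0.4973 -0.1433  0.2033] x axis az 73.00566496410028 q [-0.3793 -0.0859  1.7357 -0.0004  1.4922 -0.0826]
shift [ 0.0145 -0.0426 -0.0066] turn [-0.0003  0.0003  0.0001]
```

View pics/scanS.png

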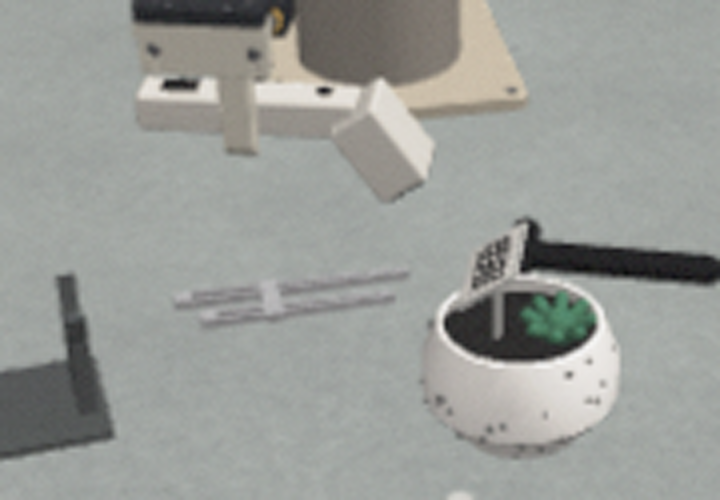

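View pics/scanT.png

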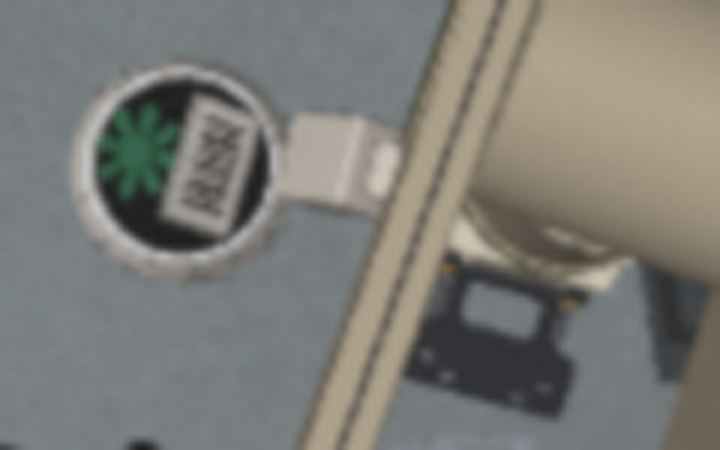

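The scene crop shows the tag at (495,265) and the handle marks at (180,84) and (325,91). In the top crop the head looks less rotated than expected, so I'll check the wand's yaw from the marks.

```bash
python3 - <<'E'
from h import *
np.set_printoptions(precision=4,suppress=True)
s=lambda u,v:(190+(u+.5)/4-.5,130+(v+.5)/4-.5); t=lambda u,v:(280+(u+.5)/6-.5,165+(v+.5)/6-.5)
for z in (.238,.241):
    a,b=plane("scene",s(180,84),z),plane("scene",s(325,91),z); d=b-a
    print(a,b,np.linalg.norm(d),np.degrees(np.arctan2(d[1],d[0])))
# same marks in wand frame as first seen
W=np.array([.463,-.302]);A=np.radians(96.2);ex=np.array([np.cos(A),np.sin(A)]);ey=np.array([-ex[1],ex[0]])
for p in ([.4678,-.3402],[.458,-.2559]): q=np.array(p)-W; print(q@ex,q@ey)
def proj(n,X):
    d=cam(n); f=200/np.tan(np.radians(d["vertical_fov"]/2)); K=np.array([[f,0,d["cx"]],[0,f,d["cy"]],[0,0,1]])
    return cv2.projectPoints(np.array([X],float),cv2.Rodrigues(d["R"])[0],d["t"],K,np.array([d["k1"],0,0,0]))[0][0,0]
# predicted images of marks + head at the reached pose
st=robot.read_state(); p=st["tool_pos"]+[0,0,.0214]
for az in (73,80):
    a=np.radians(az); R=np.array([[np.cos(a),-np.sin(a),0],[np.sin(a),np.cos(a),0],[0,0,1]])
    for m in ([-.0385,-.0005,.014],[.045,-.001,.014]):
        u=proj("scene",R@m+p); print(az,"mark crop",(u-[190,130])*4)
E
```

```text
[ 0.4855 -0.1797  0.238 ] [ 0.5116 -0.0979  0.238 ] 0.08582906067063756 72.27375574388252
[ 0.4916 -0.1798  0.241 ] [ 0.5175 -0.0985  0.241 ] 0.08534706005584075 72.27375574388248
-0.038494963731131364 -0.0006463492390970077
0.04637035621765383 -8.015478186073378e-06
73 mark crop [177.3893  82.2241]
73 mark crop [318.7444  88.6045]
80 mark crop [176.0948  85.8692]
80 mark crop [320.031   84.3292]
```

Yaw measures 72°, and the wand pose agrees with the tool pose. I'll shift the last few mm and hold.

>>> jog_arm:
  rows:
    - [[0.01,-0.02,0],[0,0,0]]
    - [[0.015,-0.042,-0.007],[0,0,0]]
    - [[0.015,-0.042,-0.007],[0,0,0]]
    - [[0.015,-0.042,-0.007],[0,0,0]]
    - [[0.015,-0.042,-0.007],[0,0,0]]

```text
t: 6.75
tool_pos: [0.4902, -0.1373, 0.205]
orientation: [2.525, 1.869, 0.0]
force: [-0.4, 0.0, -2.0]
opening: 0.0279
gripper_force: 25.0
```

```bash
python3 go.py 0.490 -0.138 0.2046 73
```

```text
t 6.75 pos [ 0.4902 -0.1373  0.205 ] x axis az 73.01993450366575 q [-0.3737 -0.1111  1.7562  0.      1.4962 -0.0774]
shift [-0.0039 -0.0001  0.0018] turn [0.0002 0.     0.0002]
```

>>> jog_arm:
  rows:
    - [[0,0,0],[0,0,0]]
    - [[0,0,0],[0,0,0]]
    - [[0,0,0],[0,0,0]]
    - [[0,0,0],[0,0,0]]
    - [[0,0,0],[0,0,0]]

```text
t: 7.25
tool_pos: [0.4902, -0.1372, 0.2048]
orientation: [-2.525, -1.869, 0.0]
force: [-0.6, -0.4, -3.4]
opening: 0.0275
gripper_force: 25.0
```

>>> jog_arm:
  rows:
    - [[0,0,0],[0,0,0]]
    - [[0,0,0],[0,0,0]]
    - [[0,0,0],[0,0,0]]
    - [[0,0,0],[0,0,0]]
    - [[0,0,0],[0,0,0]]

```text
t: 7.75
tool_pos: [0.4902, -0.1372, 0.2048]
orientation: [2.525, 1.869, -0.0]
force: [-0.3, 0.2, -1.9]
opening: 0.0276
gripper_force: 25.0
```

>>> jog_arm:
  rows:
    - [[0,0,0],[0,0,0]]
    - [[0,0,0],[0,0,0]]
    - [[0,0,0],[0,0,0]]
    - [[0,0,0],[0,0,0]]
    - [[0,0,0],[0,0,0]]

```text
t: 8.25
tool_pos: [0.4902, -0.1372, 0.2048]
orientation: [2.525, 1.869, -0.0]
force: [0.6, -0.2, -2.8]
opening: 0.0279
gripper_force: 25.0
```

>>> jog_arm:
  rows:
    - [[0,0,0],[0,0,0]]
    - [[0,0,0],[0,0,0]]
    - [[0,0,0],[0,0,0]]
    - [[0,0,0],[0,0,0]]
    - [[0,0,0],[0,0,0]]

```text
t: 8.75
tool_pos: [0.4902, -0.1372, 0.2049]
orientation: [2.525, 1.869, 0.0]
force: [1.0, -0.3, -2.0]
opening: 0.0275
gripper_force: 25.0
```

>>> jog_arm:
  rows:
    - [[0,0,0],[0,0,0]]
    - [[0,0,0],[0,0,0]]
    - [[0,0,0],[0,0,0]]
    - [[0,0,0],[0,0,0]]
    - [[0,0,0],[0,0,0]]

```text
t: 9.25
tool_pos: [0.4902, -0.1373, 0.2049]
orientation: [2.525, 1.869, -0.0]
force: [-0.1, 0.3, -2.1]
opening: 0.028
gripper_force: 25.0
```

```bash
python3 go.py 0.4625 -0.3018 0.1446 96.15; python3 - <<'E'
from h import *
b=cam("top")["frame"];a=cam("scene")["frame"]
o=np.zeros((500,800,3),np.uint8)
o[:450,:720]=cv2.resize(b[165:240,280:400],None,fx=6,fy=6,interpolation=cv2.INTER_CUBIC)
x=cv2.resize(a[130:230,200:350],None,fx=4,fy=4,interpolation=cv2.INTER_CUBIC)
o=np.zeros((600,700,3),np.uint8); o[:400,:600]=x; y=cv2.resize(b[175:215,300:350],None,fx=5,fy=5,interpolation=cv2.INTER_CUBIC); o[400:,:250]=y
cv2.imwrite("pics/hold.png",o[:,:,::-1])
E
```

```text
t 9.25 pos [ 0.4902 -0.1373  0.2049] x axis az 73.01768235893364 q [-0.3737 -0.1108  1.7561 -0.      1.4963 -0.0773]
shift [-0.8273  0.1078  0.3013] turn [ 0.     0.    -0.257]
```

View pics/hold.png

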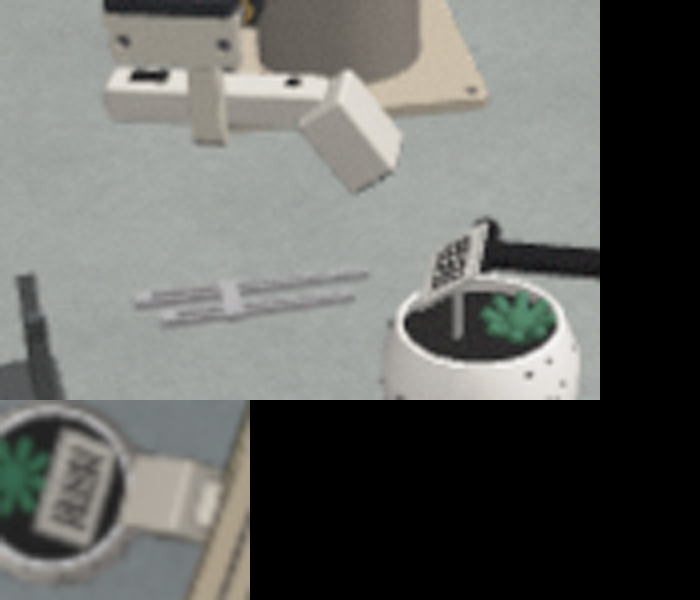

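The picture shows the window edge (dark underside) at scene crop (375,182), with the pot untouched. I'll check this against the expected window position.

```bash
python3 - <<'E'
from h import *
d=cam("scene"); f=200/np.tan(np.radians(d["vertical_fov"]/2)); K=np.array([[f,0,d["cx"]],[0,f,d["cy"]],[0,0,1]])
st=robot.read_state(); p=st["tool_pos"]+[0,0,.0214]; a=np.radians(73); R=np.array([[np.cos(a),-np.sin(a),0],[np.sin(a),np.cos(a),0],[0,0,1]])
X=np.array([R@m+p for m in ([.094,0,-.041],[.094,-.022,-.041],[-.0385,0,.014],[.0455,0,.014],[.140,0,-.1065])]); print(X[0],X[-1])
P=cv2.projectPoints(X,cv2.Rodrigues(d["R"])[0],d["t"],K,np.array([d["k1"],0,0,0]))[0][:,0]; print((P-[200,130])*4)
E
```

```text
[ 0.51765372 -0.04733053  0.18522576] [ 0.53110282 -0.00334051  0.11972576]
[[373.86875459 165.59541592]
 [368.78848195 183.72548019]
 [147.14893909  73.2674629 ]
 [288.79004411  79.20939435]
 [451.46308143 262.90197625]]
```

The projection matches, and the spot falls on the label centre at (451,263). Now I'll return above the rest.

>>> jog_arm:
  rows:
    - [[-0.15,0.02,0],[0,0,0]]
    - [[-0.35,0.05,0],[0,0,-0.08]]
    - [[-0.55,0.07,0],[0,0,-0.17]]
    - [[-0.75,0.1,0],[0,0,-0.257]]
    - [[-0.827,0.108,0],[0,0,-0.257]]

```text
t: 9.9
tool_pos: [0.4616, -0.305, 0.2048]
orientation: [2.096, 2.339, -0.002]
force: [0.3, 1.3, -2.5]
opening: 0.0275
gripper_force: 25.0
```

>>> jog_arm:
  rows:
    - [[0,0,0.1],[0,0,0]]
    - [[0,0,0.2],[0,0,0]]
    - [[0,0,0.3],[0,0,0]]
    - [[0,0,0.3],[0,0,0]]
    - [[0,0,0.3],[0,0,0]]

```text
t: 10.4
tool_pos: [0.4625, -0.3012, 0.1449]
orientation: [-2.1, -2.336, -0.0]
force: [-0.1, -0.1, -2.9]
opening: 0.028
gripper_force: 25.0
```

```bash
python3 go.py 0.4625 -0.3018 0.0526 96.15
```

```text
t 10.4 pos [ 0.4625 -0.3012  0.1449] x axis az 96.09775892408915 q [-0.6703  0.0486  1.7111  0.0002  1.3829 -0.7768]
shift [-0.0032  0.      0.4615] turn [-0.0004 -0.0005 -0.0006]
```

>>> jog_arm:
  rows:
    - [[-0.003,0,0.08],[0,0,0]]
    - [[-0.003,0,0.18],[0,0,0]]
    - [[-0.003,0,0.27],[0,0,0]]
    - [[-0.003,0,0.34],[0,0,0]]
    - [[-0.003,0,0.39],[0,0,0]]

```text
t: 10.9
tool_pos: [0.4625, -0.3021, 0.0658]
orientation: [-2.099, -2.337, -0.0]
force: [0.1, -0.0, -3.2]
opening: 0.0277
gripper_force: 25.0
```

>>> jog_arm:
  rows:
    - [[0,0,0.02],[0,0,0]]
    - [[0,0,0.035],[0,0,0]]
    - [[0,0,0.05],[0,0,0]]
    - [[0,0,0.06],[0,0,0]]
    - [[0,0,0.06],[0,0,0]]

```text
t: 11.4
tool_pos: [0.4627, -0.3024, 0.055]
orientation: [2.099, 2.337, 0.0]
force: [0.1, -0.0, -2.6]
opening: 0.028
gripper_force: 25.0
```

```bash
python3 go.py 0.4625 -0.3018 0.0526 96.15
```

```text
t 11.4 pos [ 0.4627 -0.3024  0.055 ] x axis az 96.14871732735162 q [-0.6716  0.1447  1.7827  0.      1.2139 -0.7789]
shift [ 0.0031 -0.0008  0.0119] turn [ 0.0001  0.0001 -0.    ]
```

Still 2.4 mm high, with no contact yet. I'll lower in 0.5 to 1 mm steps.

>>> jog_arm:
  rows:
    - [[0.003,0,0.004],[0,0,0]]
    - [[0.003,0,0.008],[0,0,0]]
    - [[0.003,0,0.01],[0,0,0]]
    - [[0.003,0,0.012],[0,0,0]]
    - [[0.003,0,0.012],[0,0,0]]

```text
t: 11.9
tool_pos: [0.4626, -0.3018, 0.0526]
orientation: [2.099, 2.337, -0.0]
force: [-0.8, 0.2, -0.5]
opening: 0.0281
gripper_force: 25.0
```

The wrist load fell from −2.6 to −0.5 N, so the wand is seated. Releasing.

>>> jog_arm:
  rows:
    - [[0,0,0],[0,0,0]]
    - [[0,0,0],[0,0,0]]
  squeeze: 4

```text
t: 12.1
tool_pos: [0.4626, -0.3018, 0.0526]
orientation: [2.099, 2.337, 0.0]
force: [-1.4, 0.8, -0.5]
opening: 0.0285
gripper_force: 4.0
```

>>> jog_arm:
  rows:
    - [[0,0,0],[0,0,0]]
    - [[0,0,0],[0,0,0]]
    - [[0,0,0],[0,0,0]]
    - [[0,0,0],[0,0,0]]
    - [[0,0,0],[0,0,0]]
  hand: -1

```text
t: 12.6
tool_pos: [0.4626, -0.3018, 0.0525]
orientation: [2.099, 2.337, -0.0]
force: [-0.4, 0.4, 0.0]
opening: 0.0636
gripper_force: 0.0
```

>>> jog_arm:
  rows:
    - [[0,0,0],[0,0,0]]
    - [[0,0,0],[0,0,0]]
    - [[0,0,0],[0,0,0]]
    - [[0,0,0],[0,0,0]]
    - [[0,0,0],[0,0,0]]

```text
t: 13.1
tool_pos: [0.4625, -0.3018, 0.0525]
orientation: [-2.099, -2.337, 0.0]
force: [-0.5, 0.2, -0.2]
opening: 0.0927
gripper_force: 0.0
```

>>> jog_arm:
  rows:
    - [[0,0,-0.1],[0,0,0]]
    - [[0,0,-0.25],[0,0,0]]
    - [[0,0,-0.5],[0,0,0]]
    - [[0,0,-0.75],[0,0,0]]
    - [[0,0,-0.75],[0,0,0]]

```text
t: 13.6
tool_pos: [0.4661, -0.3045, 0.2116]
orientation: [2.09, 2.327, 0.001]
force: [0.4, -0.6, -0.3]
opening: 0.093
gripper_force: 0.0
```

>>> jog_arm:
  rows:
    - [[0.25,0,0],[0,0,0]]
    - [[0.5,0,0],[0,0,0]]
    - [[0.75,0,0],[0,0,0]]
    - [[0.75,0,0],[0,0,0]]
    - [[0.75,0,0],[0,0,0]]

```text
t: 14.1
tool_pos: [0.4466, -0.1518, 0.2024]
orientation: [2.096, 2.339, -0.0]
force: [-0.5, -0.3, 0.5]
opening: 0.0932
gripper_force: 0.0
```

```bash
python3 - <<'E'
from h import *
a=cam("scene")["frame"]
cv2.imwrite("pics/end.png",cv2.resize(a[130:280,130:330],None,fx=4,fy=4,interpolation=cv2.INTER_CUBIC)[:,:,::-1])
E
```

```text
(no output)
```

View pics/end.png

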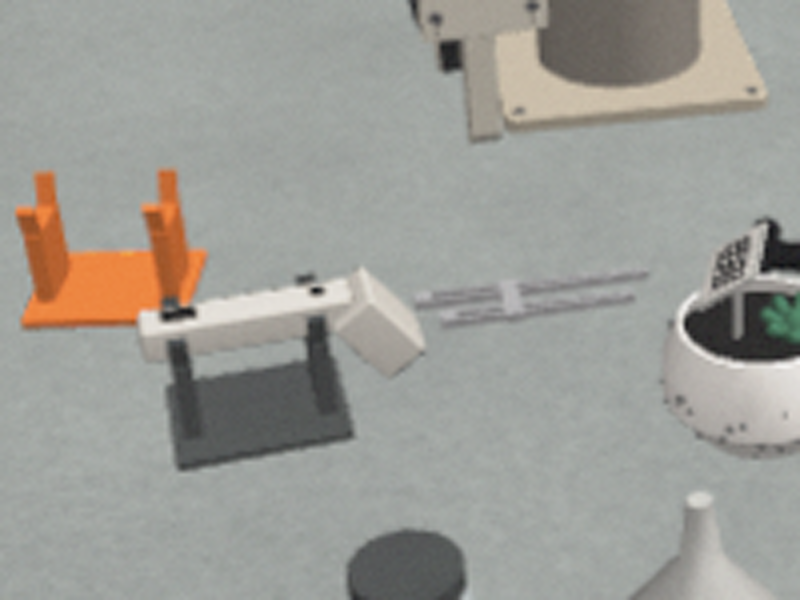

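The wand lies in its rest as before, with the marks at (180,313) and (317,290). The gripper is clear of everything, so I'll hand in.

```bash
python3 -c "
from plant import robot
print(robot.close_job())"
```

```text
the job is handed in; nothing more can be done
None
```

I scanned the speckled pot's label (held still about 2.5 s), laid the scanner back in its rest as it was, and handed the job in at about 14 s; no verdict came back.

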